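Drive the bushing out of the bearing block

TASK

Press the brass bushing out through the underside of the aluminium bearing block, using the thick drift from the rack: put its rod into the bore from above and push it down until the collar sits on the block and the bushing has dropped into the tray underneath. Leave the drift standing in the bore like that and let go; leave the thin drift alone in the rack.

Things in the scene. Friction and masses are not known exactly. Their poses are not given: they have to be found in the camera images.
- drift: Thick steel drift, upright in either hole of the rack. From its tip up: rod 16 mm diameter, 46 mm long; collar 32 mm diameter, 8 mm thick; round dark handle 24 mm diameter, 55 mm long (grip here, 54 to 109 mm above the tip). About 0.22 kg. Origin: centre of the rod's tip, z up the tool. In the rack the tip is 18 mm above the worktop; lift 60 mm to clear the rack.
- thin_drift: Thin drift in the rack's other hole: same length and collar, but a rod of only 8 mm (it would slip through the bushing) and a handle of 14 mm diameter. Origin: centre of the rod's tip. It stays where it is.
- stand: Fixed press-out stand: catch tray 110 x 110 mm (floor at z = 6, rim 18 mm), two legs, and on them an aluminium block 62 x 96 mm, underside at z = 55, top at z = 95 mm, with a vertical 24 mm bore right through its middle. Origin: on the worktop, straight below the bore's axis. With the drift fully down, its collar lies on the block and its tip is at z = 49 mm.
- bushing: Brass ring, 22 mm outer and 11 mm inner diameter, 20 mm high, 0.05 kg, in the bore with its top about 8 mm below the block's top. Spring balls in the bore's wall hold it from below: a push of about 8 to 12 N takes it past them, a light push then moves it on, and it falls into the tray. Origin: centre of its underside.
- rack: Fixed grey drift rack: plate 56 x 130 mm, top at z = 64 mm, on two end panels. Its two 20 mm holes lie on its own y axis, 35 mm either side of the middle, so fingers that close along the rack's x axis are clear of the other drift. Origin: centre of the underside.
Mind the look-alikes: they are no part of the job. What is shaped like the drift but green or pink is not meant.

How it is judged:
On the way, in this order (a step that is already met when the one before it is completed fails the run):
1. the thick drift's rod enters the bore from above while the bushing is still in it (horizontal distance between drift and stand below 0.01 m and z of drift in the frame of stand below 0.093 m and z of bushing in the frame of stand above 0.058 m).
2. the bushing comes out below while the drift is in the bore (z of bushing in the frame of stand below 0.034 m and horizontal distance between drift and stand below 0.01 m and z of drift in the frame of stand below 0.08 m).
At the end, for the whole second after the job is handed in: The bushing rests in the tray below the block (its origin less than 34 mm above the worktop and within 75 mm of the bore's axis), and the thick drift stands in the bore with its collar within 10 mm of the block's top, upright within 10 degrees and within 10 mm of the axis; both at rest (z of bushing in the frame of stand below 0.034 m and horizontal distance between bushing and stand below 0.075 m and linear speed of bushing below 0.03 m/s and horizontal distance between drift and stand below 0.01 m and z of drift in the frame of stand below 0.059 m and angle between drift's own z axis and vertical below 0.17 rad and linear speed of drift below 0.02 m/s); the robot touches nothing.
It fails at once if the thin drift is moved more than 30 mm (distance of thin_drift from where it was at the start of the episode above 0.03 m).
It also fails if it takes over 35 s, if anything falls off the work surface, if the arm or the gripper's body presses on something with over 40 N, if the wrist force passes 120 N, or if a joint passes its speed limit or range.

ROBOT

A 6-joint arm with a two-finger parallel gripper is mounted at the origin on a cart in front of the work surface, level with it; the furniture and walls round the work are solid. World frame = base frame: x ahead of the robot, y to its left, z up, the work surface at z = 0. Lengths are in m, angles in rad, forces in N, time in s.
With the tool pointing down it reaches from about 0.25 to 0.725 m from the base axis. Payload 4 kg.
Tool frame: the origin (TCP) lies at the very end of the fingers, on their centre line; the grasp point (between the pads) lies 19 mm behind it; z points along the fingers, y is the line along which they close (so a half turn about z gives the same grasp; the last joint's range is limited). The gripper opens to 85 mm and grips with 20 to 120 N. Pads are 22 mm wide; open, the fingers measure 114 mm over their backs; the gripper's body (76 mm by 85 mm) begins 54 mm behind the grasp point. The pads swing forward as they close: fully open they stand 13 mm farther back than shut.
Start: joints at [-1.165, 0.241, 0.005, 1.335, 0, 1.571], TCP at [0.197, -0.459, 0.231] pointing down, gripper open.
Joint ranges: [-2.72, 2.72], [-1.05, 1.87], [-1.09, 1.28], [-1.99, 2.15], [-1.42, 1.44], [-3.14, 3.14]. Speed limits (rad/s): [2.79, 2.79, 3.14, 3.14, 3.14, 3.14].

INTERFACE

Orientations are given as a unit quaternion [x, y, z, w].
In Python, from workcell import bot, vision, workorder gives the robot as it stands.
- The arm moves only by the shell command python3 -m creep 'ROWS' [OPENING]. ROWS is JSON, a list of rows, each a list of 2 entries, a list of its own where there are three numbers: the shift along the tool's x, y, z in mm, then the turn, a rotation vector about the tool's x, y, z in rad. In form: [[[dx, dy, dz], [wx, wy, wz]], ...]. A call has 1 to 12 rows; each row shifts and turns the commanded pose from where the row before left it, along the tool's axes as they then stand; what a row does not reach is not made up. A row lasts 1/8 s, in which the tool goes at most 62.5 mm and 10.7 degrees, less where a joint would pass 70% of its speed; a pose out of reach is approached as far as the arm can. A call is refused whole if a number of a shift passes 62.5 or a number of a turn 0.188, either way. A call with a gripper value outside its range is refused whole. OPENING is the finger opening in mm, from 0 to 85.4, set as the call begins (- or left out, the last holds). The fingers move at their own pace and stop on an object; the grip force is fixed at half the most. Time passes only in rows, so rows that do not move let the fingers close. It gives the time, the measured TCP pose, the force, the opening and the grip force at its end, in the units of the state.
- bot.get_obs(): the state, without advancing time (a new reading comes with each control period).
- vision.camera(name): name is "scene" or "top"; returns a dict with "image" (420x560x3 uint8, blue, green, red), "z_map" (420x560 float32, m along the optical axis (not along the pixel's ray), 0 where there is no reading), "K" (3x3 intrinsics, pixels), "rvec" (rotation vector, rad) and "tvec" (3), from world to camera coordinates, as OpenCV has them. Camera axes: x right, y down, z forward; pixel columns grow to the right and rows downward; lengths in m; the calibration is good to about 2 mm. A picture is of the moment at which its call begins.
- workorder.job_done(): hands the job in; it is judged then, once.
Trained networks look in a picture, given as the dict that the camera call returned (one of the last four; its "shot" number tells which), for a name from the list of things; names that differ only in an ending like _2 or _b are one class to them, and where a whole thing is asked for, a point or a joint stands for the part that bears it (a point fixed in the world has none). Each returns a list of dicts, best first, with "score" (0 to 1); they miss things now and then, are a little off and sometimes report something else, mostly with a low value. They report only what shows in the picture. A call takes as long as a camera call. They do not tell look-alikes from the thing itself.
- vision.spot_in(picture, query): "position" ([column, row] in pixels, amid what is visible of it).
- vision.place_of(picture, query): "position" ([column, row] in pixels: a listed point, or the origin of a listed thing).
The state is a dict: "clock": time; "joint_pos": joint angles; "joint_vel": joint speeds; "tau": joint torques, N m; "eef_pos": TCP position; "tool_rot": TCP orientation; "ft_force": force on the tool from outside, world axes, zero at the start; "ft_torque": the same for the moment, N m; "grip_width": finger opening in m; "grasp_force": force on a finger pad.
Only numpy, scipy, OpenCV 4.12 (cv2) and the standard library are available. Lean on these libraries where they do the work, as an engineer would, in place of code of your own. Each camera call takes 0.05 s, during which the arm holds its last target. There are 200 camera calls.

## Working session

There is one attempt and no reset: what is moved stays moved. The work goes in short steps, Python scripts to look and compute and a shell command to move; the robot and the scene stay as the last step left them, time stands still between calls to the robot, and variables do not carry over. Pictures are saved under pics/ and viewed, at most 10 in all, crops included, and the job is handed in when it is done.

```bash
mkdir -p pics; cat > h.py <<'E'
import numpy as np, cv2
from workcell import bot, vision, workorder
def Rt(p): return cv2.Rodrigues(np.array(p["rvec"],float))[0], np.array(p["tvec"],float).ravel()
def ray_z(p,uv,z):
    R,t=Rt(p); d=R.T@np.linalg.inv(p["K"])@np.array([uv[0],uv[1],1.]); c=-R.T@t
    return c+d*(z-c[2])/d[2]
def cloud(p):
    R,t=Rt(p); Z=p["z_map"]; v,u=np.indices(Z.shape)
    P=np.stack([u,v,np.ones_like(u)],-1)@np.linalg.inv(p["K"]).T*Z[...,None]
    W=(P-t)@R; W[Z==0]=np.nan; return W
E
python3 - <<'E'
from h import *
for n in ("scene","top"):
    p=vision.camera(n); cv2.imwrite(f"pics/{n}0.png",p["image"]); W=cloud(p)
    print(n,"cam",-Rt(p)[0].T@Rt(p)[1])
    for q in ("drift","thin_drift","stand","rack","bushing"):
        for f in (vision.spot_in,vision.place_of):
            for r in f(p,q)[:4]:
                u,v=r["position"]; a=W[int(np.clip(v,0,419)),int(np.clip(u,0,559))]
                print(q,f.__name__,round(r["score"],2),np.round([u,v]),np.round(a,3))
print(bot.get_obs())
E
```

```text
scene cam [0.12382136 0.39149261 0.66669365]
drift call 0.74 [334. 171.] [ 0.537 -0.164  0.094]
drift call 0.69 [282. 174.] [ 0.627 -0.095  0.075]
drift call 0.64 [248. 279.] [0.47  0.146 0.077]
drift call 0.63 [367. 166.] [ 0.506 -0.243  0.076]
drift call 0.87 [365. 188.] [ 0.507 -0.248  0.008]
drift call 0.84 [285. 197.] [ 0.629 -0.101 -0.   ]
drift call 0.75 [335. 192.] [ 0.516 -0.143  0.057]
drift call 0.51 [343. 174.] [ 0.538 -0.2    0.063]
thin_drift call 0.65 [309. 186.] [ 0.55  -0.099  0.085]
thin_drift call 0.8 [310. 205.] [ 0.528 -0.079  0.058]
stand call 0.59 [249. 282.] [0.468 0.146 0.07 ]
stand call 0.62 [251. 290.] [0.488 0.132 0.007]
rack call 0.58 [325. 194.] [ 0.523 -0.12   0.065]
rack call 0.6 [323. 201.] [ 0.549 -0.149  0.003]
bushing call 0.44 [247. 256.] [0.501 0.119 0.087]
bushing call 0.45 [247. 266.] [0.482 0.138 0.095]
top cam [ 0.40526115 -0.00652117  0.9104142 ]
drift call 0.8 [397. 223.] [ 0.508 -0.246  0.087]
drift call 0.76 [397. 191.] [ 0.575 -0.249  0.089]
drift call 0.56 [359. 208.] [ 0.534 -0.166  0.123]
drift call 0.52 [325. 162.] [ 0.63  -0.105  0.
[... 841 characters left out ...]
t_pos': array([-1.16500788e+00,  2.40590164e-01,  5.01268301e-03,  1.33519924e+00,
       -3.17155031e-06,  1.57076471e+00]), 'joint_vel': array([ 2.07383275e-04, -1.05322302e-03,  5.98160572e-05,  7.54628913e-04,
       -6.67767388e-04,  1.06094552e-03]), 'tau': array([-9.19504491e-04, -3.72220552e+01,  2.52695042e+01,  1.23373746e-03,
        1.70113447e-05, -1.87165227e-05]), 'eef_pos': array([ 0.19737316, -0.45940168,  0.23131623]), 'tool_rot': array([9.79484295e-01, 2.01520511e-01, 4.22394200e-07, 9.92362344e-06]), 'ft_force': array([ 1.17318571,  0.78313522, -0.14388916]), 'ft_torque': array([ 0.00575581, -0.0202334 ,  0.04992062]), 'grasp_force': 0.0, 'grip_width': 0.0850465841115541}
```

View both.

View pics/scene0.png

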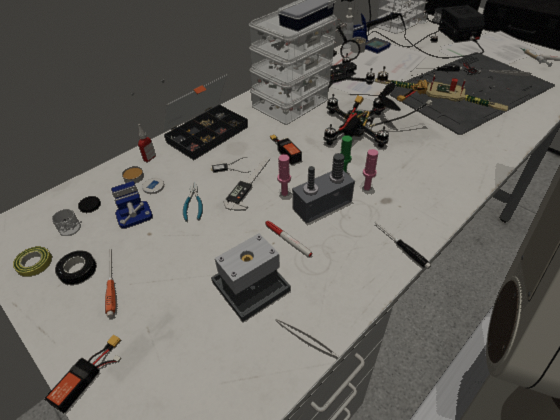

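View pics/top0.png

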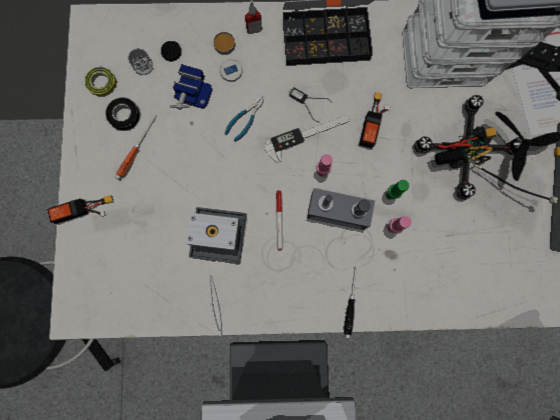

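The scene view shows the rack at (323,195), with the thin drift at (310,180) and the thick one at (338,165). The stand's bore is at (247,257). Green and pink look-alikes stand free around the rack. In the top view the thick drift is at (358,208), the thin one at (326,202) and the bore at (212,231).

```bash
cat >> h.py <<'E'
def rect(W,c,r,z0,z1):
    m=(np.hypot(W[...,0]-c[0],W[...,1]-c[1])<r)&(W[...,2]>z0)&(W[...,2]<z1)
    P=W[m]; b=cv2.minAreaRect((P[:,:2]*1000).astype(np.float32))
    return len(P),np.round(P.mean(0),4),np.round(b[0],1),np.round(b[1],1),round(b[2],1)
E
python3 - <<'E'
from h import *
for n in ("scene","top"):
    p=vision.camera(n); W=cloud(p)
    print(n,"block",rect(W,(.5,.12),.09,.088,.103))
    print("plate",rect(W,(.54,-.135),.1,.057,.071))
    print("thick top",rect(W,(.535,-.166),.03,.121,.14))
    print("thin top",rect(W,(.55,-.102),.03,.121,.14))
    g=p["image"][...,:].astype(int)
    # bushing gold pixels
    m=(np.hypot(W[...,0]-.5,W[...,1]-.12)<.04)&(g[...,2]-g[...,0]>40)
    v,u=np.nonzero(m); print("gold",len(u),u.mean(),v.mean(),ray_z(p,(u.mean(),v.mean()),.087))
    for z in [(p["image"],)]:
        pass
    if n=="top": c=p["image"][150:270,170:430]; cv2.imwrite("pics/t1.png",cv2.resize(c,None,fx=3,fy=3,interpolation=2))
    else: c=p["image"][130:320,200:400]; cv2.imwrite("pics/s1.png",cv2.resize(c,None,fx=3,fy=3,interpolation=2))
E
```

```text
scene block (1587, array([0.4943, 0.1263, 0.0952]), array([496.3, 123.7]), array([97.4, 64.6]), 82.5)
plate (945, array([ 0.5423, -0.1291,  0.0641]), array([ 565.1, -145.5]), array([132.7, 104.7]), 75.9)
thick top (85, array([ 0.5343, -0.171 ,  0.1263]), array([ 534.8, -171.8]), array([21.9, 23. ]), 27.2)
thin top (33, array([ 0.5504, -0.1038,  0.1256]), array([ 551.7, -104.5]), array([11. , 12.1]), 77.3)
gold 41 246.78048780487805 256.9512195121951 [0.4996251  0.12128709 0.087     ]
top block (1462, array([0.4993, 0.1212, 0.096 ]), array([499.5, 121.9]), array([96.6, 62.2]), 81.7)
plate (1300, array([ 0.5463, -0.138 ,  0.065 ]), array([ 569.9, -147.1]), array([130.4, 104.8]), 76.8)
thick top (124, array([ 0.5379, -0.1746,  0.1275]), array([ 538. , -175.2]), array([21.8, 22.5]), 1.4)
thin top (42, array([ 0.554 , -0.1069,  0.1273]), array([ 554. , -107.3]), array([13.1, 11.6]), 87.7)
gold 74 211.90540540540542 230.90540540540542 [0.49979542 0.12301286 0.087     ]
```

View pics/t1.png

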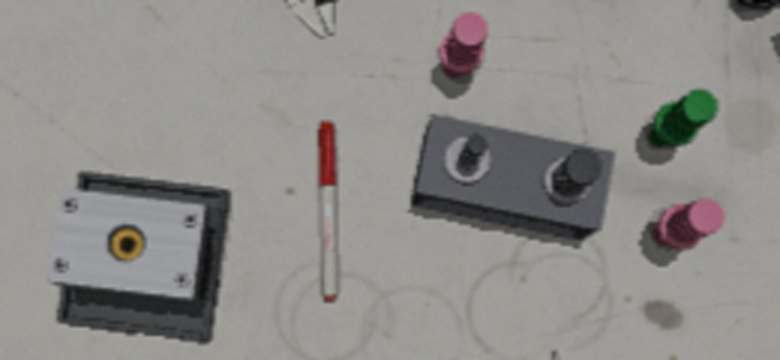

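The thick drift is near (0.5365,-0.173), the bore is near (0.498,0.1225), and the rack's x axis is at about -13.5°. I'll turn the tool and travel above the drift.

```bash
python3 -m creep '[[[0,0,0],[0,0,-0.186]],[[0,0,0],[0,0,-0.186]],[[0,0,0],[0,0,-0.186]],[[0,0,0],[0,0,-0.186]],[[0,0,0],[0,0,-0.186]]]' 85
python3 -m creep '[[[44,33,0],[0,0,0]],[[45,33,0],[0,0,0]],[[45,33,0],[0,0,0]],[[45,33,0],[0,0,0]],[[45,33,0],[0,0,0]],[[45,33,0],[0,0,0]],[[44,33,0],[0,0,0]],[[44,32,0],[0,0,0]],[[0,0,0],[0,0,0]],[[0,0,0],[0,0,0]]]'
```

```text
clock: 1.82
eef_pos: [0.1974, -0.4594, 0.2313]
tool_rot: [0.783, 0.622, -0.0, -0.0]
ft_force: [0.1, 0.9, 0.1]
grip_width: 0.085
grasp_force: 0.0
clock: 3.08
eef_pos: [0.5359, -0.1734, 0.231]
tool_rot: [0.785, 0.62, -0.001, -0.0]
ft_force: [-0.8, -0.2, -0.1]
grip_width: 0.0851
grasp_force: 0.0
```

```bash
python3 -m creep '[[[0,0,40],[0,0,0]],[[0,0,40],[0,0,0]],[[0,0,30],[0,0,0]],[[0,0,20],[0,0,0]],[[0,0,12],[0,0,0]],[[0,0,9],[0,0,0]],[[0,0,0],[0,0,0]]]'
python3 - <<'E'
from h import *
p=vision.camera("scene"); c=p["image"][110:230,260:420]; cv2.imwrite("pics/s2.png",cv2.resize(c,None,fx=4,fy=4,interpolation=2))
E
```

```text
clock: 3.95
eef_pos: [0.5359, -0.1738, 0.0803]
tool_rot: [0.785, 0.619, -0.0, -0.0]
ft_force: [-0.7, -0.0, 0.4]
grip_width: 0.0851
grasp_force: 0.0
```

View pics/s2.png

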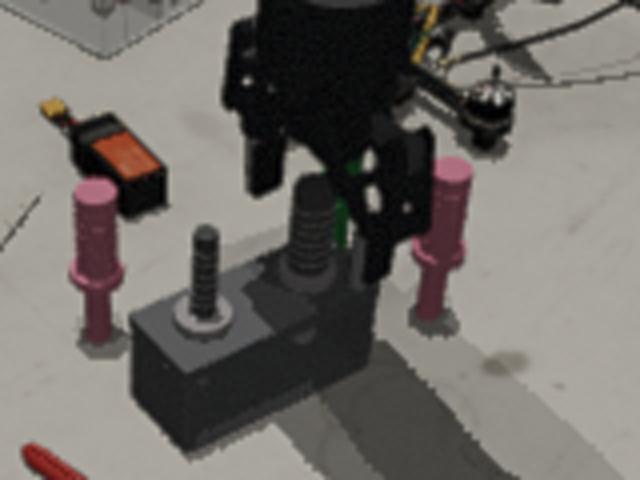

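The fingers straddle the thick handle (crop 312,230) and are clear of the thin drift and the pink ones. Next I'll close and lift.

```bash
python3 -m creep '[[[0,0,0],[0,0,0]],[[0,0,0],[0,0,0]],[[0,0,0],[0,0,0]],[[0,0,0],[0,0,0]],[[0,0,0],[0,0,0]],[[0,0,0],[0,0,0]],[[0,0,0],[0,0,0]],[[0,0,0],[0,0,0]]]' 10
python3 -m creep '[[[0,0,-10],[0,0,0]],[[0,0,-20],[0,0,0]],[[0,0,-30],[0,0,0]],[[0,0,-30],[0,0,0]],[[0,0,-30],[0,0,0]],[[0,0,0],[0,0,0]]]'
python3 - <<'E'
from h import *
for n in ("scene","top"):
    p=vision.camera(n); c=p["image"][90:220,260:420]; W=cloud(p)
    if n=="scene": cv2.imwrite("pics/s3.png",cv2.resize(c,None,fx=4,fy=4,interpolation=2))
    print(rect(W,(.55,-.105),.03,.121,.14),rect(W,(.5,.12),.09,.088,.103))
E
```

```text
clock: 5.0
eef_pos: [0.5368, -0.1735, 0.0808]
tool_rot: [0.785, 0.619, 0.0, 0.0]
ft_force: [0.8, 0.5, 6.5]
grip_width: 0.0229
grasp_force: 58.8
clock: 5.75
eef_pos: [0.5371, -0.1738, 0.2023]
tool_rot: [0.785, 0.619, 0.001, 0.002]
ft_force: [0.6, 0.0, -3.0]
grip_width: 0.0223
grasp_force: 59.7
(35, array([ 0.5504, -0.1038,  0.1258]), array([ 551.2, -104.1]), array([11.6, 11.6]), 76.2) (1587, array([0.4943, 0.1261, 0.0952]), array([497.2, 123.6]), array([96.6, 64.9]), 81.7)
(44, array([ 0.5539, -0.1068,  0.1279]), array([ 553.9, -106.9]), array([12.7, 12.7]), 38.7) (1468, array([0.4992, 0.1213, 0.096 ]), array([499.5, 122.1]), array([96.9, 62.1]), 81.9)
```

View pics/s3.png

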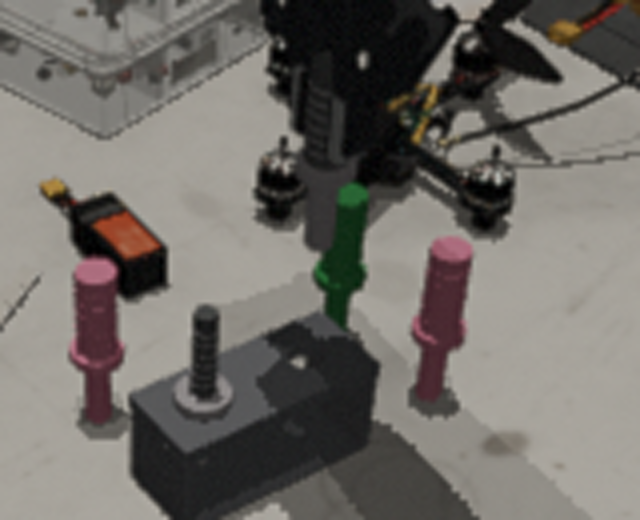

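The drift is held upright and clear of the rack (crop 320,230), and the thin drift hasn't moved. I'll go over the bore.

```bash
python3 -m creep '[[[20,-8,0],[0,0,0]],[[40,-15,0],[0,0,0]],[[40,-15,0],[0,0,0]],[[40,-15,0],[0,0,0]],[[40,-15,0],[0,0,0]],[[40,-15,0],[0,0,0]],[[38,-15,0],[0,0,0]],[[20,-8,0],[0,0,0]],[[0,0,0],[0,0,0]],[[0,0,0],[0,0,0]]]'
python3 -m creep '[[[0,0,20],[0,0,0]],[[0,0,13],[0,0,0]],[[0,0,0],[0,0,0]],[[0,0,0],[0,0,0]]]'
python3 - <<'E'
from h import *
p=vision.camera("scene"); c=p["image"][190:310,180:320]; cv2.imwrite("pics/s4.png",cv2.resize(c,None,fx=5,fy=5,interpolation=2))
W=cloud(p); print(rect(W,(.5,.12),.04,.107,.15)); print(bot.get_obs()["eef_pos"],[r for r in vision.place_of(p,"drift")[:3]])
P=W.reshape(-1,3)
R,t=Rt(p)
for q in ([.4985,.122,.108],[.4985,.122,.095]):
    print(cv2.projectPoints(np.array([q]),p["rvec"],p["tvec"],p["K"],None)[0].ravel())
E
```

```text
clock: 7.1
eef_pos: [0.4969, 0.1215, 0.1993]
tool_rot: [0.785, 0.62, -0.001, -0.0]
ft_force: [0.3, 0.2, -1.7]
grip_width: 0.023
grasp_force: 59.7
clock: 7.6
eef_pos: [0.4982, 0.1213, 0.1676]
tool_rot: [0.785, 0.619, 0.0, 0.0]
ft_force: [0.5, 0.4, -2.7]
grip_width: 0.0226
grasp_force: 59.6
(119, array([0.4917, 0.1248, 0.1249]), array([492.7, 124.2]), array([15.5,  9.4]), 51.3)
[0.49840446 0.12145479 0.16789227] [{'position': [283.1, 195.1], 'score': 0.94}, {'position': [245.7, 249.5], 'score': 0.84}, {'position': [363.9, 187.6], 'score': 0.6}]
[245.91402195 250.05334081]
[246.52974116 254.71570381]
```

View pics/s4.png

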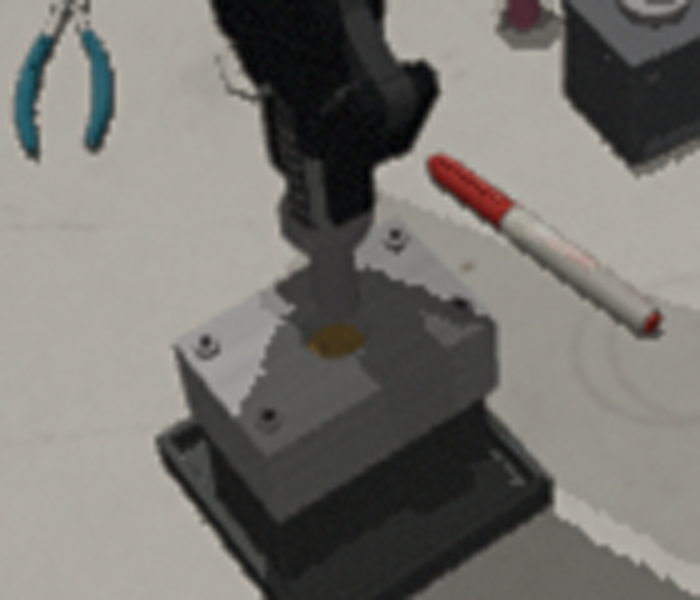

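The rod tip (crop 335,305) stands over the bore and bushing (crop 335,340). Aligned, so I'll go in.

```bash
python3 -m creep '[[[0,0,5],[0,0,0]],[[0,0,5],[0,0,0]],[[0,0,5],[0,0,0]],[[0,0,0],[0,0,0]]]'
python3 -m creep '[[[0,0,3],[0,0,0]],[[0,0,3],[0,0,0]],[[0,0,0],[0,0,0]]]'
```

```text
clock: 8.2
eef_pos: [0.4974, 0.1215, 0.1516]
tool_rot: [0.785, 0.619, -0.001, -0.0]
ft_force: [-0.2, 0.0, -1.3]
grip_width: 0.0226
grasp_force: 59.6
clock: 8.57
eef_pos: [0.4985, 0.1211, 0.1472]
tool_rot: [0.785, 0.619, 0.0, 0.001]
ft_force: [-0.4, -2.5, 4.3]
grip_width: 0.0227
grasp_force: 60.5
```

```bash
python3 -m creep '[[[0,0,2],[0,0,0]],[[0,0,2],[0,0,0]],[[0,0,2],[0,0,0]],[[0,0,0],[0,0,0]]]'
python3 -m creep '[[[0,0,3],[0,0,0]],[[0,0,3],[0,0,0]],[[0,0,3],[0,0,0]],[[0,0,0],[0,0,0]]]'
```

```text
clock: 9.07
eef_pos: [0.498, 0.1215, 0.1402]
tool_rot: [0.785, 0.619, 0.0, 0.0]
ft_force: [-0.7, -1.5, -0.1]
grip_width: 0.0226
grasp_force: 60.0
clock: 9.57
eef_pos: [0.4972, 0.1218, 0.1304]
tool_rot: [0.785, 0.619, -0.001, -0.001]
ft_force: [0.4, -0.7, -2.1]
grip_width: 0.0225
grasp_force: 59.8
```

```bash
python3 -m creep '[[[0,0,4],[0,0,0]],[[0,0,4],[0,0,0]],[[0,0,4],[0,0,0]],[[0,0,2],[0,0,0]],[[0,0,0],[0,0,0]]]'
python3 -m creep '[[[0,0,2],[0,0,0]],[[0,0,1],[0,0,0]],[[0,0,0],[0,0,0]]]'
```

```text
clock: 10.2
eef_pos: [0.4977, 0.1219, 0.117]
tool_rot: [0.785, 0.619, -0.0, -0.001]
ft_force: [-0.2, 2.3, -2.7]
grip_width: 0.0227
grasp_force: 59.8
clock: 10.58
eef_pos: [0.4982, 0.1217, 0.1144]
tool_rot: [0.785, 0.619, 0.0, 0.0]
ft_force: [1.0, 2.2, -1.8]
grip_width: 0.0225
grasp_force: 59.8
```

```bash
python3 -m creep '[[[0,0,1.5],[0,0,0]],[[0,0,1],[0,0,0]],[[0,0,0],[0,0,0]]]'
python3 - <<'E'
from h import *
p=vision.camera("scene"); c=p["image"][190:310,180:320]; cv2.imwrite("pics/s5.png",cv2.resize(c,None,fx=5,fy=5,interpolation=2))
print(vision.place_of(p,"bushing")[:3])
E
```

```text
clock: 10.95
eef_pos: [0.4981, 0.1218, 0.1119]
tool_rot: [0.785, 0.619, 0.0, -0.0]
ft_force: [0.9, 4.1, -1.3]
grip_width: 0.0228
grasp_force: 59.8
[]
```

View pics/s5.png

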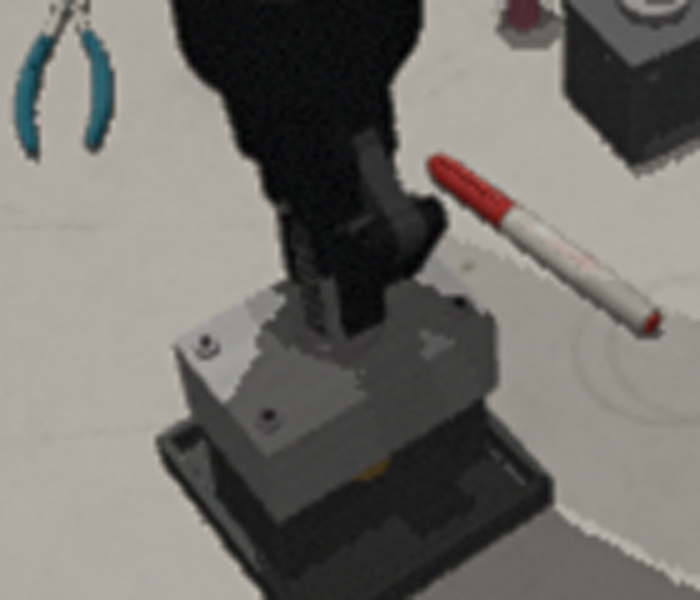

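The collar sits just above the block. Some brass shows below the block's edge at crop (372,468). I'll check its depth.

```bash
python3 - <<'E'
from h import *
p=vision.camera("scene"); W=cloud(p); g=p["image"].astype(int)
m=(g[...,2]-g[...,0]>25); m[:270]=0; m[300:]=0; m[:,:235]=0; m[:,275:]=0
v,u=np.nonzero(m); print(len(u)); print(np.c_[u,v,np.round(W[m],3)])
E
```

```text
10
[[2.56e+02 2.82e+02 4.90e-01 1.15e-01 1.30e-02]
 [2.54e+02 2.83e+02 4.90e-01 1.19e-01 1.30e-02]
 [2.55e+02 2.83e+02 4.89e-01 1.18e-01 1.30e-02]
 [2.56e+02 2.83e+02 4.90e-01 1.15e-01 1.00e-02]
 [2.53e+02 2.84e+02 4.91e-01 1.21e-01 1.20e-02]
 [2.54e+02 2.84e+02 4.90e-01 1.20e-01 1.20e-02]
 [2.55e+02 2.84e+02 4.91e-01 1.17e-01 8.00e-03]
 [2.51e+02 2.85e+02 4.95e-01 1.24e-01 7.00e-03]
 [2.52e+02 2.85e+02 4.92e-01 1.24e-01 1.00e-02]
 [2.53e+02 2.85e+02 4.92e-01 1.21e-01 8.00e-03]]
```

The bushing lies in the tray. I'll relieve the side load, seat the collar and release.

```bash
python3 -m creep '[[[1,0,1],[0,0,0]],[[0,0,0.5],[0,0,0]],[[0,0,0],[0,0,0]]]'
python3 -m creep '[[[0,0,0],[0,0,0]],[[0,0,0],[0,0,0]],[[0,0,0],[0,0,0]],[[0,0,0],[0,0,0]],[[0,0,0],[0,0,0]],[[0,0,0],[0,0,0]],[[0,0,0],[0,0,0]],[[0,0,0],[0,0,0]]]' 85
python3 -m creep '[[[0,0,-10],[0,0,0]],[[0,0,-25],[0,0,0]],[[0,0,-40],[0,0,0]],[[0,0,-40],[0,0,0]],[[-40,0,-20],[0,0,0]],[[-55,0,0],[0,0,0]],[[-55,0,0],[0,0,0]],[[-40,0,0],[0,0,0]],[[0,0,0],[0,0,0]]]'
python3 - <<'E'
from h import *
for n in ("scene","top"):
    p=vision.camera(n); W=cloud(p); print(rect(W,(.498,.122),.035,.145,.18))
    if n=="scene": c=p["image"][190:310,180:320]; cv2.imwrite("pics/s6.png",cv2.resize(c,None,fx=5,fy=5,interpolation=2))
E
```

```text
clock: 11.48
eef_pos: [0.4981, 0.1219, 0.1117]
tool_rot: [0.785, 0.619, -0.0, 0.001]
ft_force: [-1.7, 0.7, 9.4]
grip_width: 0.0228
grasp_force: 60.7
clock: 12.48
eef_pos: [0.4982, 0.1226, 0.1103]
tool_rot: [0.785, 0.619, 0.0, 0.0]
ft_force: [0.2, 0.4, -0.1]
grip_width: 0.085
grasp_force: 0.0
clock: 13.6
eef_pos: [0.4534, -0.0644, 0.2463]
tool_rot: [0.787, 0.617, 0.0, 0.001]
ft_force: [0.0, 0.7, 0.9]
grip_width: 0.085
grasp_force: 0.0
(192, array([0.4929, 0.1241, 0.1557]), array([495.2, 122.5]), array([23.4, 24.1]), 62.4)
(144, array([0.498 , 0.1189, 0.1581]), array([498.6, 119.1]), array([21.9, 23.2]), 89.2)
```

View pics/s6.png

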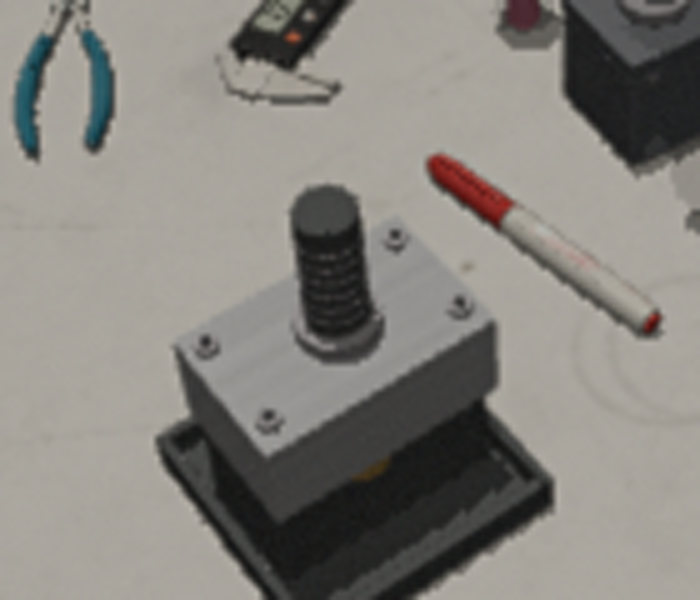

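The drift stands upright with its collar flat on the block (crop 338,335) and its top at z ≈ 158 mm. The bushing lies in the tray (crop 372,468).

```bash
python3 -c "
from workcell import workorder
print(workorder.job_done())"
```

```text
the job is handed in; nothing more can be done
None
```

I pressed the bushing out into the tray and left the thick drift standing upright in the bore with its collar on the block; the thin drift wasn't touched, and the job is handed in, though no verdict came back.

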